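# Balance a swing-out rotor before a spin

### The job

Load the centrifuge rotor so that it is balanced: the two tubes with the same cap colour weigh the same, so each must end up in the bucket directly opposite its twin, all six tubes standing fully down in their buckets. Three tubes are already in the rotor, but two of them, of different colours, have been put facing each other, so one of those must move to another bucket; the other three tubes come from the white rack. Keep the tubes upright and lower them in rather than dropping them.

Things in the scene. Friction and masses are not known exactly. Their poses are not given: they have to be found in the camera images.
- blue_tube_1: opaque off-white 50 ml centrifuge tube with blue ribbed screw cap, at the start in the rotor. 115 mm tall, 70 g; cap 36 mm across, the top 18 mm (grasp it there, from above); body 29 mm, the lowest 17 mm tapering to a 12 mm tip. Origin at the tip, z up the tube; yaw means nothing. Seated in a bucket: origin 22, cap top 137 mm above the worktop, lean up to 5 degrees
- blue_tube_2: opaque off-white 50 ml centrifuge tube with blue ribbed screw cap, at the start in the rack. 115 mm tall, 70 g; cap 36 mm across, the top 18 mm (grasp it there, from above); body 29 mm, the lowest 17 mm tapering to a 12 mm tip. Origin at the tip, z up the tube; yaw means nothing. Seated in a bucket: origin 22, cap top 137 mm above the worktop, lean up to 5 degrees
- yellow_tube_1: opaque off-white 50 ml centrifuge tube with yellow ribbed screw cap, at the start in the rotor. 115 mm tall, 70 g; cap 36 mm across, the top 18 mm (grasp it there, from above); body 29 mm, the lowest 17 mm tapering to a 12 mm tip. Origin at the tip, z up the tube; yaw means nothing. Seated in a bucket: origin 22, cap top 137 mm above the worktop, lean up to 5 degrees
- yellow_tube_2: opaque off-white 50 ml centrifuge tube with yellow ribbed screw cap, at the start in the rack. 115 mm tall, 70 g; cap 36 mm across, the top 18 mm (grasp it there, from above); body 29 mm, the lowest 17 mm tapering to a 12 mm tip. Origin at the tip, z up the tube; yaw means nothing. Seated in a bucket: origin 22, cap top 137 mm above the worktop, lean up to 5 degrees
- green_tube_1: opaque off-white 50 ml centrifuge tube with green ribbed screw cap, at the start in the rotor. 115 mm tall, 70 g; cap 36 mm across, the top 18 mm (grasp it there, from above); body 29 mm, the lowest 17 mm tapering to a 12 mm tip. Origin at the tip, z up the tube; yaw means nothing. Seated in a bucket: origin 22, cap top 137 mm above the worktop, lean up to 5 degrees
- green_tube_2: opaque off-white 50 ml centrifuge tube with green ribbed screw cap, at the start in the rack. 115 mm tall, 70 g; cap 36 mm across, the top 18 mm (grasp it there, from above); body 29 mm, the lowest 17 mm tapering to a 12 mm tip. Origin at the tip, z up the tube; yaw means nothing. Seated in a bucket: origin 22, cap top 137 mm above the worktop, lean up to 5 degrees
- rotor: six-bucket metal rotor on a black stand, 225 mm across, fixed, cannot turn. Origin: on its axis, at the worktop; z up. Upright bucket axes 85 mm from the rotor axis, at 0, 60, 120, 180, 240, 300 degrees counter-clockwise from its x. Bucket: bore 33 mm, mouth flared to 45 mm, floor 22 mm and rim 88 mm above the worktop. Centre knob 99 mm high. At first three buckets are full, two of them opposite
- rack: white plastic rack, 148 x 148 x 66 mm, fixed, left or right of the rotor. Origin: centre of its underside on the worktop; z up, x and y along its sides. Four through holes of 34 mm in its top plate at x, y = plus or minus 36 mm, three of them full at the start. Tubes stand on its floor: origin 6 mm, cap top 121 mm above the worktop

How it is judged (in metres and radians):
At the end, for the whole second after the job is handed in: All six tubes sit in buckets at rest: origin 16 to 28 mm above the rotor's underside, 75 to 95 mm from its axis, leaning under 0.15 rad, slower than 0.03 m/s; the two tubes of each cap colour lie opposite: origins over 158 mm apart horizontally (opposite buckets: 170 mm) (z of blue_tube_1 in the frame of rotor between 0.016 and 0.028 m and horizontal distance between blue_tube_1 and rotor between 0.075 and 0.095 m and angle between each of blue_tube_1, blue_tube_2, yellow_tube_1, yellow_tube_2, green_tube_1, green_tube_2's own z axis and vertical below 0.15 rad and linear speed of each of blue_tube_1, blue_tube_2, yellow_tube_1, yellow_tube_2, green_tube_1, green_tube_2 below 0.03 m/s and z of blue_tube_2 in the frame of rotor between 0.016 and 0.028 m and horizontal distance between blue_tube_2 and rotor between 0.075 and 0.095 m and z of yellow_tube_1 in the frame of rotor between 0.016 and 0.028 m and horizontal distance between yellow_tube_1 and rotor between 0.075 and 0.095 m and z of yellow_tube_2 in the frame of rotor between 0.016 and 0.028 m and horizontal distance between yellow_tube_2 and rotor between 0.075 and 0.095 m and z of green_tube_1 in the frame of rotor between 0.016 and 0.028 m and horizontal distance between green_tube_1 and rotor between 0.075 and 0.095 m and z of green_tube_2 in the frame of rotor between 0.016 and 0.028 m and horizontal distance between green_tube_2 and rotor between 0.075 and 0.095 m and horizontal distance between blue_tube_1 and blue_tube_2 above 0.158 m and horizontal distance between yellow_tube_1 and yellow_tube_2 above 0.158 m and horizontal distance between green_tube_1 and green_tube_2 above 0.158 m); the robot touches nothing.
It fails at once if a tube is knocked over or laid on its side (angle between any of blue_tube_1, blue_tube_2, yellow_tube_1, yellow_tube_2, green_tube_1, green_tube_2's own z axis and vertical above 0.7 rad).
It fails at once if a tube is dropped or thrown: it moves faster than 0.7 m/s (a free fall of 25 mm) while the fingers do not touch it ((linear speed of blue_tube_1 above 0.7 m/s and contact force between the fingers and blue_tube_1 below 0.05 N) or (linear speed of blue_tube_2 above 0.7 m/s and contact force between the fingers and blue_tube_2 below 0.05 N) or (linear speed of yellow_tube_1 above 0.7 m/s and contact force between the fingers and yellow_tube_1 below 0.05 N) or (linear speed of yellow_tube_2 above 0.7 m/s and contact force between the fingers and yellow_tube_2 below 0.05 N) or (linear speed of green_tube_1 above 0.7 m/s and contact force between the fingers and green_tube_1 below 0.05 N) or (linear speed of green_tube_2 above 0.7 m/s and contact force between the fingers and green_tube_2 below 0.05 N)).
It also fails if it takes over 96 s, if anything falls off the work surface, if the arm or the gripper's body presses on something with over 40 N, if the wrist force passes 120 N, or if a joint passes its speed limit or range.

### The arm

A 6-joint arm with a two-finger parallel gripper is mounted at the origin on a cart in front of the work surface, level with it; the furniture and walls round the work are solid. World frame = base frame: x ahead of the robot, y to its left, z up, the work surface at z = 0. Lengths are in mm, angles in rad, forces in N, time in s.
With the tool pointing down it reaches from about 350 to 775 mm from the base axis. Payload 7.3 kg.
Tool frame: the origin (TCP) lies at the very end of the fingers, on their centre line; the grasp point (between the pads) lies 19 mm behind it (bot.tcp_to_grasp is the distance from the TCP to the grasp point, in mm); z points along the fingers, y is the direction in which the jaws open and shut (so a half turn about z gives the same grasp; the last joint's range is limited). The gripper opens to 92 mm and grips with 3 to 60 N. Pads are 19 mm wide; open, the fingers measure 130 mm over their backs; the gripper's body (75 mm by 190 mm) begins 47 mm behind the grasp point.
Start: joints at [1.059, 0.342, 1.524, -0, 1.275, -0.146], TCP at [187.777, 490.29, 226.741] pointing down, gripper open.
Joint ranges: [-2.53, 2.53], [-0.77, 2.02], [0.04, 2.7], [-1, 4.14], [0.28, 2.66], [-3.11, 3.11]. Speed limits (rad/s): [2.57, 2.57, 3.14, 3.14, 3.14, 3.14].

### API

Orientations are given as [roll, pitch, yaw] about the fixed x, y, z axes, in that order (R = Rz(yaw) Ry(pitch) Rx(roll)).
In Python, from plant import bot gives the robot as it stands. The module is installed in compiled form; this text tells all that it offers.
- The arm moves only by the tool carry_out, never from a script. Its argument "motion" is a list of rows, each a list of 5 numbers: the closure, from 0 (fully open) to 1 (shut), then the shift along the tool's x, y, z in mm, then the turn about the tool's z in degrees. In form: [[claw, dx, dy, dz, spin], ...]. A call has 1 to 10 rows; each row is the pose to reach, as a shift and turn from the pose measured when the call began, along the tool's axes at that moment; what a row does not reach only later rows make up. A row lasts 1/8 s, in which the tool goes at most 62.5 mm and 10.7 degrees, less where a joint would pass 70% of its speed; a pose out of reach is approached as far as the arm can. A call with a gripper value outside its range is refused whole. The fingers move at their own pace and stop on an object; the grip force is fixed at half the most. Time passes only in rows, so rows that repeat a pose let the fingers close. It gives the time, the measured TCP pose, the force and the opening at its end, in the units of the state.
- bot.get_obs(): the state, without advancing time (a new reading comes with each control period).
- bot.capture(name): name is "scene" or "top" or "wrist"; returns a dict with "color" (480x640x3 uint8, red, green, blue), "depth" (480x640 float32, mm along the optical axis (not along the pixel's ray), 0 where there is no reading), "K" (3x3 intrinsics, pixels), "camera_from_world" (4x4, takes a point from world to camera coordinates). Camera axes: x right, y down, z forward; pixel columns grow to the right and rows downward; lengths in mm; the calibration is good to about 2 mm. A picture is of the moment at which its call begins.
- bot.close_job(): hands the job in, once; it reports no verdict.
The state is a dict: "time": time; "joint_positions": joint angles; "dq": joint speeds; "tau": joint torques, N m; "tool_pos": TCP position; "tcp_rot": TCP orientation; "contact_force": force on the tool from outside, world axes, zero at the start; "moment": the same for the moment, N m; "grip_width": finger opening in mm.
Only numpy, scipy, OpenCV 4.12 (cv2) and the standard library are available. Lean on these libraries where they do the work, as an engineer would, in place of code of your own. Each camera call takes 0.05 s, during which the arm holds its last target.

## Working session

There is one attempt and no reset: what is moved stays moved. The work goes in short steps, Python scripts to look and compute and a tool call to move; the robot and the scene stay as the last step left them, time stands still between calls to the robot, and variables do not carry over. Pictures are saved under pics/ and viewed, and the job is handed in when it is done.

Besides the shell and the picture viewer there is one more tool, called after ">>>" as name([rows], argument=value, ...), one row to a line, values as JSON. carry_out: Moves the arm, as the interface text tells. Its arguments: {"type":"object","properties":{"motion":{"type":"array","items":{"type":"array","items":{"type":"number"}}}},"required":["motion"]}

```bash
mkdir -p pics; python3 - <<'E'
from plant import bot
import cv2,numpy as np
o=bot.get_obs();print({k:np.round(v,3) for k,v in o.items()})
for n in("scene","top"):
    c=bot.capture(n);cv2.imwrite(f"pics/{n}0.png",c["color"][:,:,::-1]);np.savez(f"{n}0.npz",**c)
    print(c["K"],c["camera_from_world"].round(3))
E
```

```text
{'time': np.float64(0.0), 'joint_positions': array([ 1.059,  0.343,  1.525, -0.   ,  1.275, -0.146]), 'dq': array([-0.   , -0.   , -0.001,  0.001,  0.002,  0.001]), 'tau': array([ 1.0000e-03, -4.3124e+01, -2.4422e+01,  7.2000e-02,  5.6000e-02,
       -0.0000e+00]), 'tool_pos': array([187.564, 489.899, 226.048]), 'tcp_rot': array([-3.14 , -0.   ,  2.776]), 'contact_force': array([-0.92 , -0.071,  0.849]), 'moment': array([ 0.004,  0.008, -0.004]), 'grip_width': np.float64(92.086)}
[[596.00154511   0.         313.29645823]
 [  0.         596.00154511 245.41562896]
 [  0.           0.           1.        ]] [[ 8.02000e-01 -5.96000e-01  2.60000e-02 -4.35129e+02]
 [-2.38000e-01 -3.61000e-01 -9.02000e-01  1.75399e+02]
 [ 5.47000e-01  7.17000e-01 -4.31000e-01  9.17397e+02]
 [ 0.00000e+00  0.00000e+00  0.00000e+00  1.00000e+00]]
[[578.41139544   0.         308.47722434]
 [  0.         578.41139544 243.43978391]
 [  0.           0.           1.        ]] [[-3.000000e-02 -9.990000e-01  1.400000e-02  1.798900e+01]
 [-9.820000e-01  2.600000e-02 -1.890000e-01  5.720890e+02]
 [ 1.890000e-01 -2.000000e-02 -9.820000e-01  1.442403e+03]
 [ 0.000000e+00  0.000000e+00  0.000000e+00  1.000000e+00]]
```

View pics/top0.png

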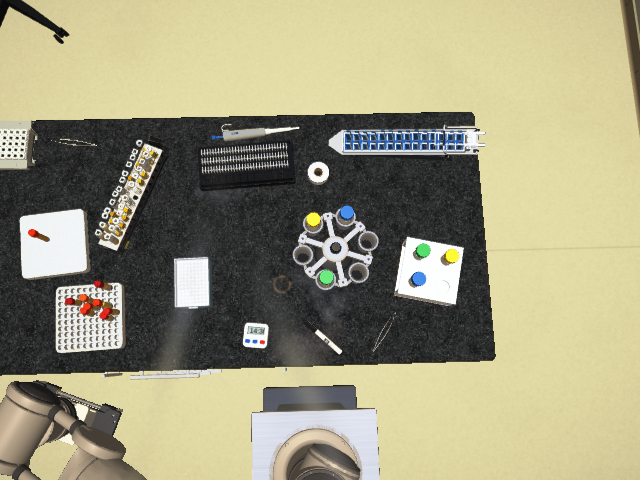

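View pics/scene0.png

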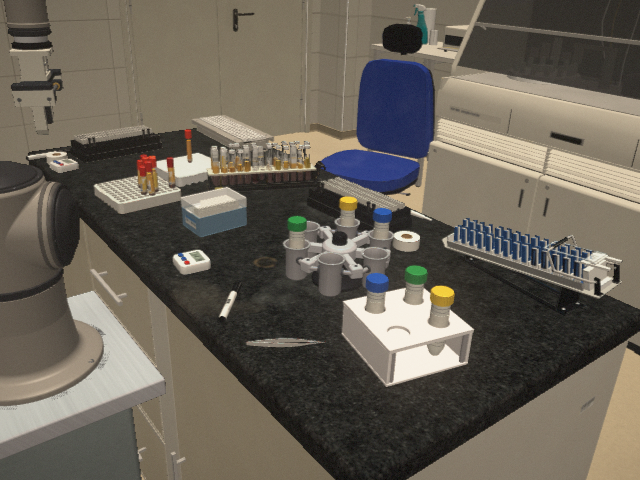

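```bash
cat > h.py <<'E'
import numpy as np,cv2
def pts(c):
    d=c["depth"];K=c["K"];v,u=np.indices(d.shape)
    P=np.stack([(u-K[0,2])/K[0,0]*d,(v-K[1,2])/K[1,1]*d,d],-1)
    T=np.linalg.inv(c["camera_from_world"]);W=P@T[:3,:3].T+T[:3,3];W[d<=0]=np.nan
    return W
def ray(c,u,v,z):
    T=np.linalg.inv(c["camera_from_world"]);r=T[:3,:3]@np.linalg.inv(c["K"])@np.array([u,v,1.]);o=T[:3,3]
    return o+r*(z-o[2])/r[2]
H={"blue":(100,125),"yellow":(20,35),"green":(50,85)}
def masks(c):
    h=cv2.cvtColor(np.ascontiguousarray(c["color"]),cv2.COLOR_RGB2HSV)
    return {k:cv2.inRange(h,(a,130,60),(b,255,255)) for k,(a,b) in H.items()}
def caps(c,box=None,zr=(60,260)):
    W=pts(c);out=[]
    for k,m in masks(c).items():
        n,l,s,ce=cv2.connectedComponentsWithStats(m)
        for i in range(1,n):
            if s[i,4]<60: continue
            p=W[l==i];p=p[~np.isnan(p[:,0])]
            if len(p)<20: continue
            z=np.percentile(p[:,2],80)
            if not zr[0]<z<zr[1]: continue
            q=p[p[:,2]>z-4]
            (x,y),r=cv2.minEnclosingCircle(q[:,:2].astype(np.float32))
            out.append((k,ce[i].round(0),np.round([x,y,r,z],1),q.mean(0).round(1),s[i,4]))
    return out
E
python3 - <<'E'
from h import *
c=dict(np.load("top0.npz"))
for o in caps(c): print(*o)
s=dict(np.load("scene0.npz"));print()
for o in caps(s): print(*o)
a=ray(c,335,248,90);print(a)
W=pts(c)
for n,cc in(("top",c),("scene",s)):
  W=pts(cc)
  u0,v0,u1,v1=(280,190,470,320) if n=="top" else (270,190,480,390)
  hm=np.clip(W[v0:v1,u0:u1,2],0,150)/150*255
  im=cv2.resize(np.nan_to_num(hm).astype(np.uint8),None,fx=4 if n=="top" else 2.8,fy=4 if n=="top" else 2.8,interpolation=0);cv2.imwrite(f"pics/h{n}.png",im)
  cv2.imwrite(f"pics/c{n}.png",cv2.resize(cc["color"][v0:v1,u0:u1,::-1],None,fx=4 if n=="top" else 2.8,fy=4 if n=="top" else 2.8))
E
```

```text
blue [404. 139.] [ 848.6 -264.9   70.2   82.3] [ 843.8 -280.5   89.6] 420
blue [357. 140.] [ 851.1 -142.7   38.4   61.5] [ 853.5 -139.1   66.6] 211
blue [454. 138.] [ 829.4 -388.4   18.   100.4] [ 833.2 -390.9  106.6] 116
blue [346. 212.] [633.4 -92.7  17.3 138.8] [633.2 -92.8 137.9] 165
blue [418. 278.] [ 465.2 -263.5   16.1  122.8] [ 465.5 -263.6  121.9] 157
yellow [313. 219.] [617.6  -9.4  17.8 138.7] [617.7  -9.7 137.9] 174
yellow [451. 256.] [ 520.3 -350.1   17.1  122.9] [ 520.4 -348.8  122.2] 165
green [423. 250.] [ 535.9 -279.    17.   122.3] [ 535.1 -279.2  121.7] 154
green [326. 277.] [473.2 -37.   16.7 138.9] [472.8 -36.5 137.9] 141

blue [382. 215.] [631.2 -93.7  18.7 137.7] [629.9 -96.3 137.1] 231
blue [486. 238.] [ 846.  -178.2   30.2   72.6] [ 847.4 -179.2   72.7] 74
blue [504. 243.] [ 844.  -225.9   31.1   80.8] [ 843.9 -225.2   81. ] 95
blue [513. 245.] [ 843.9 -244.8   29.3   83.7] [ 844.  -245.3   84.2] 111
blue [522. 247.] [ 841.3 -265.3   28.3   87.6] [ 844.1 -264.6   88.7] 96
blue [540. 248.] [ 845.3 -301.2   19.2   96.2] [ 845.9 -303.1   96.3] 65
blue [376. 282.] [ 465.1 -265.5   18.3  122.2] [ 463.4 -267.1  121.4] 330
yellow [348. 203.] [616.3  -9.8  19.6 137.6] [614.7 -13.1 137.2] 230
yellow [442. 295.] [ 520.4 -351.2   18.3  121.9] [ 517.9 -352.9  121.3] 447
green [296. 223.] [469.8 -38.2  19.6 137.8] [470.3 -40.1 137.2] 239
green [416. 270.] [ 535.  -280.5   17.5  122.4] [ 534.9 -281.5  121.8] 157
[552.03134387 -64.06846148  90.        ]
```

View pics/htop.png

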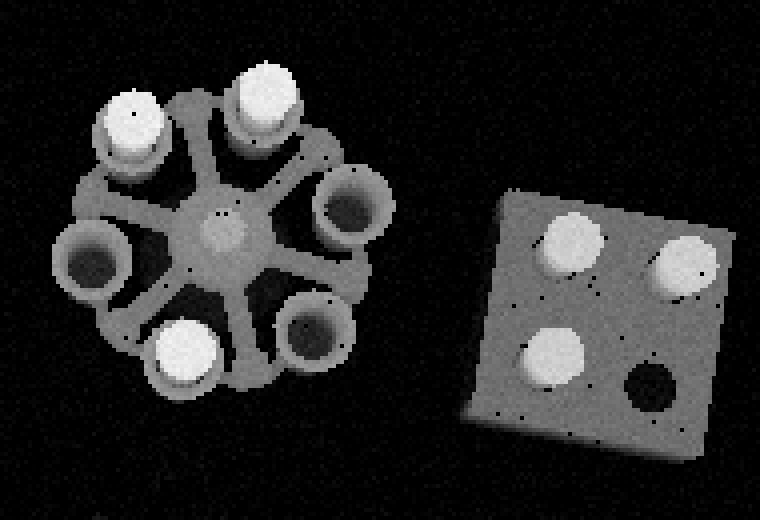

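View pics/ctop.png

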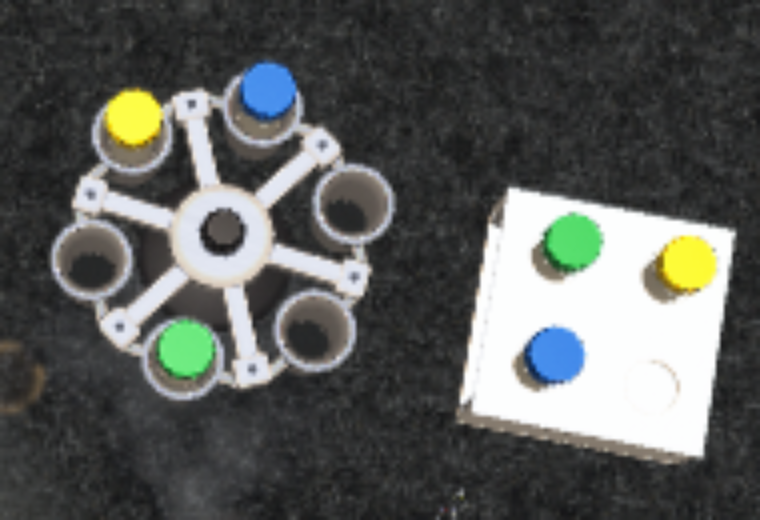

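```bash
python3 - <<'E'
from h import *
from scipy.optimize import least_squares
for n in("top0","scene0"):
  c=dict(np.load(n+".npz"));W=pts(c).reshape(-1,3);W=W[~np.isnan(W[:,0])]
  ctr=np.array([552,-65.]);kn=W[(W[:,2]>95)&(W[:,2]<104)&(np.hypot(*(W[:,:2]-ctr).T)<30)]
  kc,kr=cv2.minEnclosingCircle(kn[:,:2].astype(np.float32))
  print(n,"knob",kn.mean(0).round(1),np.round(kc,1),kr,len(kn))
  # rim pts: z 84..92, r 60..110; residual: nearest bucket dist; rims flared annulus mean radius fit
  def sel(p):
    a=p[2]+np.arange(6)*np.pi/3;B=p[:2]+85*np.c_[np.cos(a),np.sin(a)];return B
  q=W[(W[:,2]>85)&(W[:,2]<93)]
  p=np.array([*ctr,np.arctan2(241*0,1)])
  # phase from cap positions
  p[2]=np.arctan2(-9.5+65,617.6-552)
  for it in range(15):
    B=sel(p);D=np.linalg.norm(q[:,None,:2]-B,axis=2);k=D.argmin(1);d=D.min(1);m=(d<29)&(d>17)
    f=lambda p:(np.linalg.norm(q[m,:2]-sel(p)[k[m]],axis=1)-p[3])
    s=least_squares(f,[*p[:3],23],loss="soft_l1");p=s.x[:3]
  print(s.x.round(3),m.sum(),np.abs(f(s.x)).mean())
  print("B",sel(p).round(1).tolist())
  # rack: top plate z~66
  r=W[(W[:,2]>60)&(W[:,2]<72)&(np.hypot(W[:,0]-490,W[:,1]+308)<110)]
  (x,y),(w,h),a=cv2.minAreaRect(r[:,:2].astype(np.float32));print("rack",x,y,w,h,a)
E
```

```text
top0 knob [553.9 -65.   98.9] [553.2 -65. ] 14.070252418518066 63
[553.437 -64.913   0.709  23.235] 484 1.502977950964909
B [[618.0, -9.6], [537.8, 18.6], [473.3, -36.7], [488.9, -120.2], [569.1, -148.5], [633.6, -93.1]]
rack 493.3465270996094 -307.8068542480469 150.24024963378906 149.7567901611328 77.28577423095703
scene0 knob [550.4 -68.1  98.5] [550.8 -68.5] 14.97744083404541 85
[552.34  -66.145   0.711  23.494] 730 1.6292195630810287
B [[616.7, -10.7], [536.5, 17.4], [472.1, -38.1], [487.9, -121.6], [568.2, -149.7], [632.6, -94.2]]
rack 492.94775390625 -307.93817138671875 152.8691864013672 151.84120178222656 77.45733642578125
```

```bash
cat > go.py <<'E'
import sys,numpy as np
from plant import bot
from scipy.spatial.transform import Rotation as R
B=[(617.4,-10.1),(537.2,18.0),(472.7,-37.4),(488.4,-120.9),(568.7,-149.1),(633.1,-93.7)]
def go(x,y,z,yaw):
    o=bot.get_obs();M=R.from_euler("xyz",o["tcp_rot"]).as_matrix()
    d=M.T@(np.array([x,y,z])-o["tool_pos"])
    cy=np.degrees(np.arctan2(M[1,0],M[0,0]));s=(cy-yaw+180)%360-180
    print("t",round(float(o["time"]),2),"pos",o["tool_pos"].round(1),"rpy",np.degrees(o["tcp_rot"]).round(1),"w",round(float(o["grip_width"]),1),"F",o["contact_force"].round(1))
    print("shift",d.round(1),"dist",np.linalg.norm(d).round(0),"spin",s.round(1),"q6",o["joint_positions"][5].round(2))
if __name__=="__main__": go(*map(float,sys.argv[1:5]))
E
python3 go.py 472.7 -37.2 200 70.7
```

```text
t 0.1 pos [187.6 490.  226.1] rpy [-179.9   -0.   159. ] w 91.6 F [-0.2  1.   0. ]
shift [-454.8 -390.3   26.6] dist 600.0 spin 88.3 q6 -0.15
```

>>> carry_out([
  [0,-455,-390,26,88],
  [0,-455,-390,26,88],
  [0,-455,-390,26,88],
  [0,-455,-390,26,88],
  [0,-455,-390,26,88],
  [0,-455,-390,26,88],
  [0,-455,-390,26,88],
  [0,-455,-390,26,88],
  [0,-455,-390,26,88],
  [0,-455,-390,26,88],
])

```text
time: 1.35
tool_pos: [473.7, -39.7, 200.1]
tcp_rot: [-3.141, 0.002, 1.237]
contact_force: [-0.9, 0.5, 0.4]
grip_width: 92.4
```

```bash
python3 go.py 472.7 -37.2 200 70.7
```

```text
t 1.35 pos [473.7 -39.7 200.1] rpy [-1.80e+02  1.00e-01  7.09e+01] w 92.4 F [-0.9  0.5  0.4]
shift [ 2.  -1.8  0.1] dist 3.0 spin 0.2 q6 0.09
```

>>> carry_out([
  [0,2,-2,0,0],
  [0,2,-2,40,0],
  [0,2,-2,75,0],
  [0,2,-2,91,0],
  [0,2,-2,91,0],
  [0,2,-2,91,0],
])

```text
time: 2.1
tool_pos: [472.6, -36.8, 109.8]
tcp_rot: [3.141, 0.001, 1.238]
contact_force: [-0.3, -0.9, 1.2]
grip_width: 92.0
```

```bash
python3 - <<'E'
from plant import bot
import cv2
for n in("scene","wrist"):
    c=bot.capture(n);cv2.imwrite(f"pics/{n}1.png",c["color"][:,:,::-1])
E
python3 go.py 472.7 -37.2 109 70.7
```

```text
t 2.2 pos [472.8 -37.1 110. ] rpy [1.799e+02 1.000e-01 7.090e+01] w 91.7 F [-1.1  0.5  0.8]
shift [-0.1 -0.1  1. ] dist 1.0 spin 0.2 q6 0.1
```

View pics/wrist1.png

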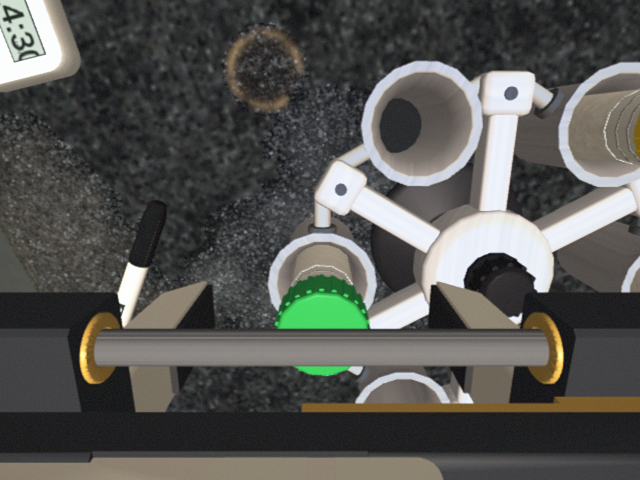

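View pics/scene1.png

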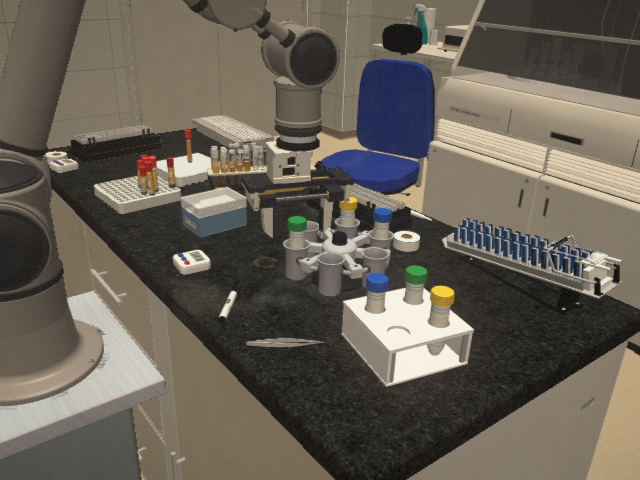

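```bash
python3 - <<'E'
from plant import bot
import numpy as np
from h import *
def proj(c,P):
    p=c["camera_from_world"]@np.array([*P,1]);q=c["K"]@p[:3];return (q[:2]/q[2]).round(0),p[2].round(0)
for n in("scene","wrist"):
    c=bot.capture(n)
    print(n,proj(c,(472.8,-37,110)),proj(c,(472.8,-37,129)),c["camera_from_world"].round(2).tolist())
    for o in caps(c): print(o)
E
```

```text
scene (array([297., 233.]), np.float64(1102.0)) (array([297., 223.]), np.float64(1094.0)) [[0.8, -0.6, 0.03, -435.13], [-0.24, -0.36, -0.9, 175.4], [0.55, 0.72, -0.43, 917.4], [0.0, 0.0, 0.0, 1.0]]
('blue', array([382., 215.]), array([631.1, -93.4,  18.8, 137.8]), array([630.1, -95.9, 137.3]), np.int32(234))
('blue', array([478., 236.]), array([ 846.2, -157.7,   28.4,   69. ]), array([ 847.3, -158.6,   69.9]), np.int32(62))
('blue', array([486., 238.]), array([ 847.9, -177.9,   29.8,   72.2]), array([ 847.7, -177.8,   73.3]), np.int32(82))
('blue', array([513., 245.]), array([ 844.9, -244.6,   30.4,   83.5]), array([ 845.4, -244.1,   84.7]), np.int32(116))
('blue', array([504., 243.]), array([ 843. , -225.9,   28.7,   80.1]), array([ 844.7, -224.6,   80.6]), np.int32(88))
('blue', array([522., 247.]), array([ 841.6, -267.6,   28.7,   87.9]), array([ 843.7, -265.4,   88.2]), np.int32(93))
('blue', array([540., 248.]), array([ 842. , -302.1,   19.8,   97.7]), array([ 845.8, -303.2,   97.4]), np.int32(64))
('blue', array([376., 281.]), array([ 465.5, -266.1,   19.1,  122.1]), array([ 46
[... 575 characters left out ...]
np.float64(153.0)) [[0.95, -0.33, 0.0, -457.18], [-0.31, -0.91, 0.28, 112.62], [-0.09, -0.26, -0.96, 308.62], [0.0, 0.0, 0.0, 1.0]]
('yellow', array([637., 136.]), array([600.8,  -7. ,   7.7, 121. ]), array([599.3,  -6.9, 119.9]), np.int32(180))
('yellow', array([ 84., 358.]), array([434.7,   5.6,   5.1, 195.8]), array([434.8,   6.1, 194.9]), np.int32(190))
('yellow', array([558., 358.]), array([525.3, -25.8,   5.7, 196. ]), array([525.2, -25.3, 195.1]), np.int32(168))
('green', array([322., 306.]), array([472.3, -32.7,  17. , 136.1]), array([474.5, -27.2, 135.5]), np.int32(3951))
('green', array([322., 370.]), array([472.5, -33.3,  21.3, 136.6]), array([468.2, -45.6, 142.2]), np.int32(373))
```

>>> carry_out([
  [1,0,0,1,0],
  [1,0,0,1,0],
  [1,0,0,1,0],
  [1,0,0,1,0],
  [1,0,0,1,0],
  [1,0,0,1,0],
  [1,0,0,1,0],
  [1,0,0,1,0],
])

```text
time: 3.3
tool_pos: [472.8, -37.3, 108.9]
tcp_rot: [3.141, 0.001, 1.237]
contact_force: [0.2, -0.3, -1.3]
grip_width: 32.8
```

```bash
python3 go.py 472.7 -37.2 212 70.7
```

```text
t 3.3 pos [472.8 -37.3 108.9] rpy [1.799e+02 1.000e-01 7.090e+01] w 32.8 F [ 0.2 -0.3 -1.3]
shift [-1.000e-01 -0.000e+00 -1.031e+02] dist 103.0 spin 0.2 q6 0.1
```

>>> carry_out([
  [1,0,0,-5,0],
  [1,0,0,-20,0],
  [1,0,0,-50,0],
  [1,0,0,-80,0],
  [1,0,0,-103,0],
  [1,0,0,-103,0],
  [1,0,0,-103,0],
])

```text
time: 4.18
tool_pos: [472.2, -37.0, 211.0]
tcp_rot: [-3.141, 0.002, 1.237]
contact_force: [-0.6, -0.1, -1.9]
grip_width: 33.1
```

```bash
python3 - <<'E'
from plant import bot
import cv2
from h import *
for n in("scene","wrist"):
    c=bot.capture(n);cv2.imwrite(f"pics/{n}2.png",c["color"][:,:,::-1])
    print([o for o in caps(c) if o[0]=="green"])
E
python3 go.py 537.2 18 212 10.7
```

```text
[('green', array([298., 170.]), array([470.3, -38.1,  17.8, 239.9]), array([470.1, -41.4, 239.4]), np.int32(202)), ('green', array([416., 270.]), array([ 534.9, -280.9,   16.3,  122.7]), array([ 534.4, -282. ,  122. ]), np.int32(156))]
[('green', array([321., 306.]), array([472. , -31.2,  16.6, 238. ]), array([473.7, -26.6, 237.5]), np.int32(3910)), ('green', array([322., 370.]), array([471.5, -32.7,  21.1, 238.4]), array([467.2, -45.5, 243. ]), np.int32(478))]
t 4.28 pos [472.1 -36.9 210.7] rpy [-1.799e+02  1.000e-01  7.090e+01] w 33.2 F [-0.3 -0.6 -1.5]
shift [73.2 43.5 -1.5] dist 85.0 spin 60.2 q6 0.09
```

View pics/scene2.png

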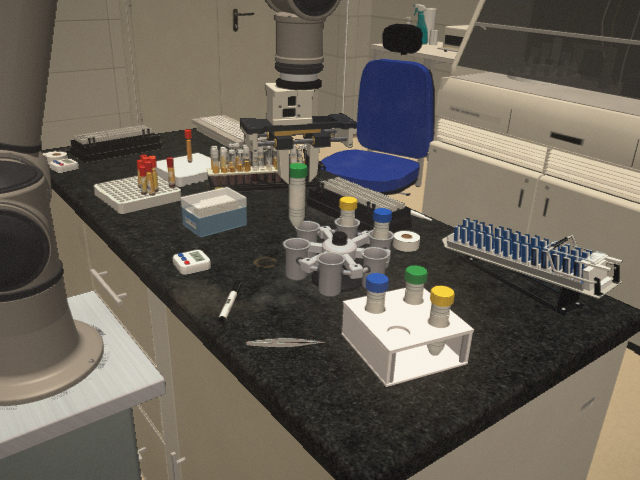

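View pics/wrist2.png

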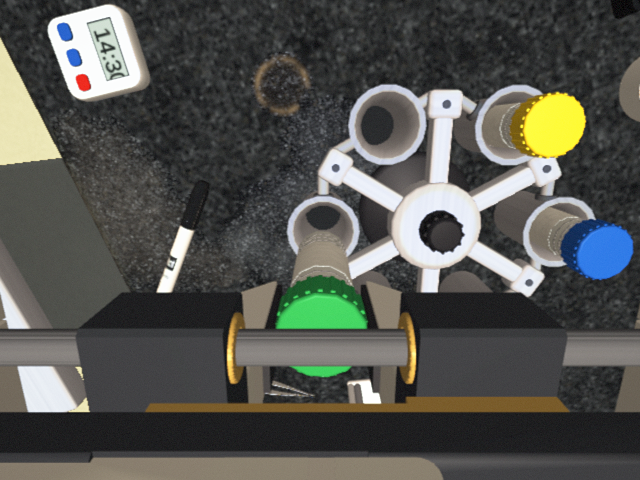

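>>> carry_out([
  [1,20,12,-1,10],
  [1,40,24,-1,20],
  [1,60,36,-1,30],
  [1,73,43,-1,40],
  [1,73,43,-1,50],
  [1,73,43,-1,60],
  [1,73,43,-1,60],
  [1,73,43,-1,60],
])

```text
time: 5.28
tool_pos: [536.4, 18.0, 211.0]
tcp_rot: [3.141, 0.003, 0.193]
contact_force: [0.1, -0.0, -1.3]
grip_width: 32.9
```

```bash
python3 go.py 537.2 18 110.5 10.7; python3 - <<'E'
from plant import bot
import cv2
from h import *
c=bot.capture("scene")
print([o for o in caps(c) if o[0]=="green"])
c=bot.capture("wrist");cv2.imwrite(f"pics/w3.png",c["color"][:,:,::-1])
E
```

```text
t 5.28 pos [536.4  18.  211. ] rpy [180.    0.2  11.1] w 32.9 F [ 0.1 -0.  -1.3]
shift [1.100e+00 1.000e-01 1.004e+02] dist 100.0 spin 0.4 q6 1.27
[('green', array([306., 156.]), array([537.2,  15.7,  19.8, 240. ]), array([530.1,  17.8, 239.5]), np.int32(116)), ('green', array([416., 270.]), array([ 535.5, -281.8,   17.2,  122.6]), array([ 534.6, -281.8,  121.8]), np.int32(157))]
```

View pics/w3.png

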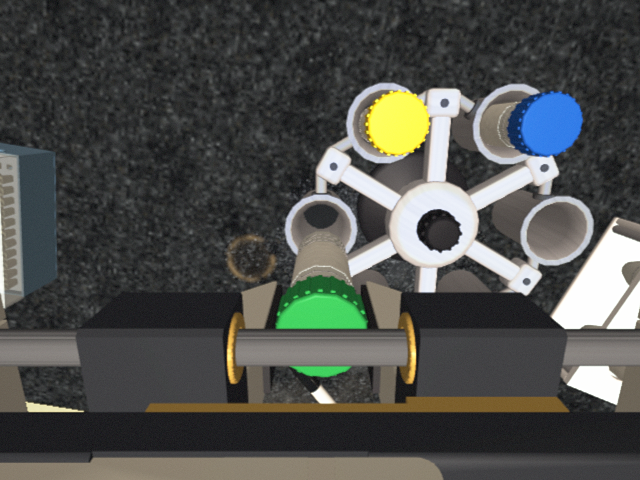

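Same geometry over the empty bucket (tip pointing at the mouth near (321,230)) as when it had just left its old one. Lower it.

>>> carry_out([
  [1,1,0,15,0],
  [1,1,0,35,0],
  [1,1,0,55,0],
  [1,1,0,75,0],
  [1,1,0,90,0],
  [1,1,0,98,0],
  [1,1,0,100,0],
  [1,1,0,100,0],
])

```text
time: 6.38
tool_pos: [537.6, 18.0, 111.6]
tcp_rot: [3.141, 0.002, 0.192]
contact_force: [0.7, 0.6, -0.6]
grip_width: 32.6
```

>>> carry_out([
  [1,0,0,2,0],
  [1,0,0,2,0],
  [0,0,0,2,0],
  [0,0,0,2,0],
  [0,0,0,2,0],
  [0,0,0,2,0],
  [0,0,0,-40,0],
  [0,0,0,-90,0],
  [0,0,0,-120,0],
  [0,0,0,-120,0],
])

```text
time: 7.62
tool_pos: [539.0, 18.0, 234.1]
tcp_rot: [3.139, -0.004, 0.192]
contact_force: [-0.8, -0.2, -0.3]
grip_width: 91.9
```

```bash
python3 - <<'E'
from plant import bot
import cv2
from h import *
c=bot.capture("scene");cv2.imwrite(f"pics/s4.png",c["color"][:,:,::-1])
for o in caps(c):
  if o[0]=="green":print(o)
E
python3 go.py 465.2 -264 160 -12.4;python3 go.py 535.5 -279.5 160 122.6
```

```text
('green', array([308., 206.]), array([536.9,  16.8,  19.1, 137.6]), array([535.3,  14.5, 137.2]), np.int32(194))
('green', array([416., 270.]), array([ 536.6, -280.9,   18.3,  122.5]), array([ 534.6, -281.7,  121.8]), np.int32(158))
t 7.67 pos [538.   18.1 232.2] rpy [179.9  -0.   11. ] w 91.8 F [-0.5  0.4  0.1]
shift [-125.3  262.9   72.5] dist 300.0 spin 23.4 q6 1.27
t 7.67 pos [538.   18.1 232.2] rpy [179.9  -0.   11. ] w 91.8 F [-0.5  0.4  0.1]
shift [-59.3 291.5  72.6] dist 306.0 spin -111.6 q6 1.27
```

View pics/s4.png

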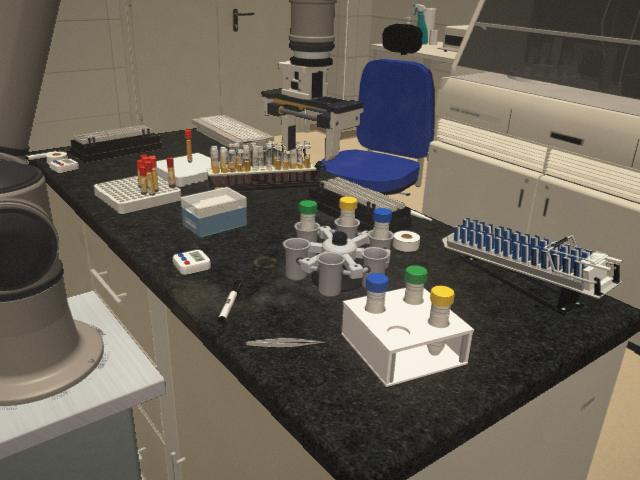

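```bash
python3 go.py 535.7 -279.8 170 -57.4
```

```text
t 7.67 pos [538.   18.1 232.2] rpy [179.9  -0.   11. ] w 91.8 F [-0.5  0.4  0.1]
shift [-59.2 291.9  62.6] dist 304.0 spin 68.4 q6 1.27
```

>>> carry_out([
  [0,-10,50,5,10],
  [0,-20,100,10,20],
  [0,-32,155,20,30],
  [0,-43,210,30,40],
  [0,-54,265,45,50],
  [0,-59,292,60,60],
  [0,-59,292,62,68],
  [0,-59,292,62,68],
  [0,-59,292,62,68],
])

```text
time: 8.8
tool_pos: [535.7, -279.3, 169.9]
tcp_rot: [3.141, -0.0, -0.991]
contact_force: [-0.8, -0.5, -0.7]
grip_width: 91.7
```

```bash
python3 go.py 535.7 -279.8 93 -57.4;  python3 - <<'E'
from plant import bot
import cv2
c=bot.capture("wrist");cv2.imwrite(f"pics/w5.png",c["color"][:,:,::-1])
E
```

```text
t 8.8 pos [ 535.7 -279.3  169.9] rpy [179.9  -0.  -56.8] w 91.7 F [-0.8 -0.5 -0.7]
shift [ 0.4  0.2 76.9] dist 77.0 spin 0.6 q6 1.96
```

View pics/w5.png

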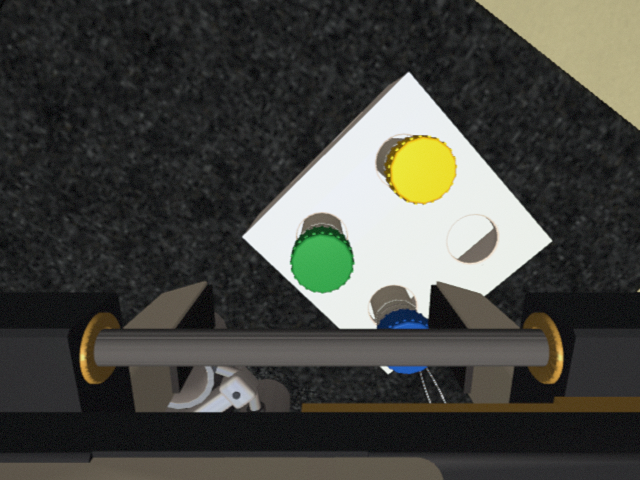

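>>> carry_out([
  [0,0,0,30,0],
  [0,0,0,60,0],
  [0,0,0,77,0],
  [0,0,0,77,0],
  [1,0,0,77,0],
  [1,0,0,77,0],
  [1,0,0,77,0],
  [1,0,0,77,0],
  [1,0,0,77,0],
  [1,0,0,77,0],
])

```text
time: 10.1
tool_pos: [535.8, -279.4, 93.3]
tcp_rot: [3.141, -0.001, -0.992]
contact_force: [1.2, -0.1, 0.5]
grip_width: 36.2
```

>>> carry_out([
  [1,0,0,0,0],
  [1,0,0,0,0],
  [1,0,0,-5,0],
  [1,0,0,-25,0],
  [1,0,0,-60,0],
  [1,0,0,-105,0],
  [1,0,0,-150,0],
  [1,0,0,-160,0],
  [1,0,0,-160,0],
])

```text
time: 11.22
tool_pos: [535.8, -279.2, 253.3]
tcp_rot: [3.141, -0.001, -0.992]
contact_force: [0.2, -0.2, -0.7]
grip_width: 32.8
```

```bash
python3 - <<'E'
from plant import bot
import cv2
from h import *
c=bot.capture("scene");cv2.imwrite(f"pics/s6.png",c["color"][:,:,::-1])
for o in caps(c,zr=(60,300)):
  if o[0]=="green":print(o)
c=bot.capture("wrist");cv2.imwrite(f"pics/w6.png",c["color"][:,:,::-1])
E
python3 go.py 568.7 -149.1 250 10.7
```

```text
('green', array([308., 206.]), array([537.9,  16.6,  19.4, 137.7]), array([535.6,  14.4, 137.2]), np.int32(195))
t 11.32 pos [ 535.2 -278.8  251.4] rpy [ 1.799e+02  1.000e-01 -5.680e+01] w 33.0 F [-0.6  0.4 -1.6]
shift [-90.2 -99.    1.4] dist 134.0 spin -67.5 q6 1.96
```

View pics/s6.png

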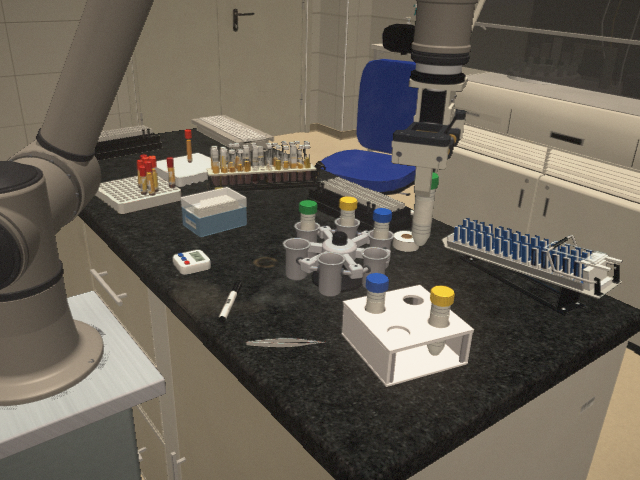

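View pics/w6.png

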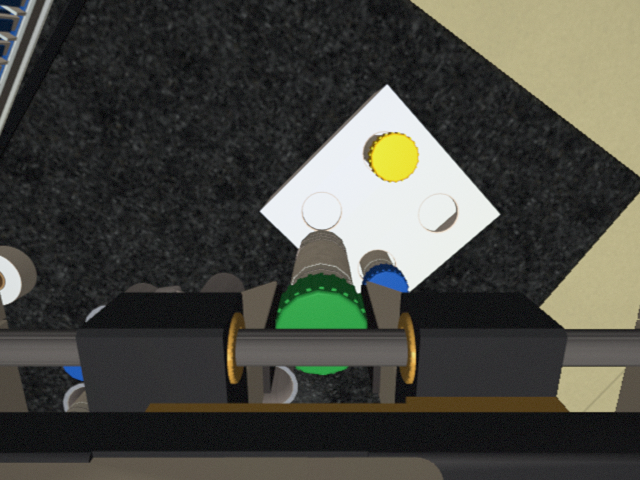

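```bash
python3 - <<'E'
from plant import bot
from h import *
c=bot.capture("scene")
for z in (279,164):
    p=c["camera_from_world"]@np.array([535.5,-279,z,1]);q=c["K"]@p[:3];print(q[:2]/q[2])
h=cv2.cvtColor(np.ascontiguousarray(c["color"]),cv2.COLOR_RGB2HSV)
W=pts(c)
for z0 in (160,175,190,205,220,235,250):
    m=(abs(W[...,2]-z0)<5)&(np.hypot(W[...,0]-535,W[...,1]+279)<45)
    vv,uu=np.nonzero(m);print(z0,m.sum(),uu.min() if len(uu) else 0,uu.max() if len(uu) else 0,np.nanmedian(W[m],0).round(1))
E
```

```text
[425.97136075 176.31291349]
[418.0919956  245.73921927]
160 0 0 0 [nan nan nan]
175 66 411 428 [ 527.7 -287.3  175.7]
190 108 411 429 [ 525.2 -288.2  190.1]
205 119 412 430 [ 525.5 -288.7  205.1]
220 118 413 432 [ 524.8 -289.2  220. ]
235 124 414 433 [ 525.5 -289.1  234.8]
250 87 414 434 [ 526.2 -290.7  248.9]
  return np.nanmean(a, axis, out=out, keepdims=keepdims)
```

>>> carry_out([
  [1,-22,-25,0,-10],
  [1,-45,-50,0,-20],
  [1,-70,-77,0,-30],
  [1,-90,-99,0,-40],
  [1,-90,-99,0,-50],
  [1,-90,-99,0,-60],
  [1,-90,-99,0,-68],
  [1,-90,-99,10,-68],
  [1,-90,-99,30,-68],
])

```text
time: 12.5
tool_pos: [568.6, -149.3, 220.0]
tcp_rot: [-3.14, 0.003, 0.192]
contact_force: [-0.5, 0.4, -1.2]
grip_width: 32.9
```

```bash
python3 go.py 568.7 -149.1 110 10.7;  python3 - <<'E'
from plant import bot
import cv2
c=bot.capture("wrist");cv2.imwrite(f"pics/w7.png",c["color"][:,:,::-1])
E
```

```text
t 12.5 pos [ 568.6 -149.3  220. ] rpy [-179.9    0.2   11. ] w 32.9 F [-0.5  0.4 -1.2]
shift [  0.4   0.  110. ] dist 110.0 spin 0.3 q6 0.99
```

View pics/w7.png

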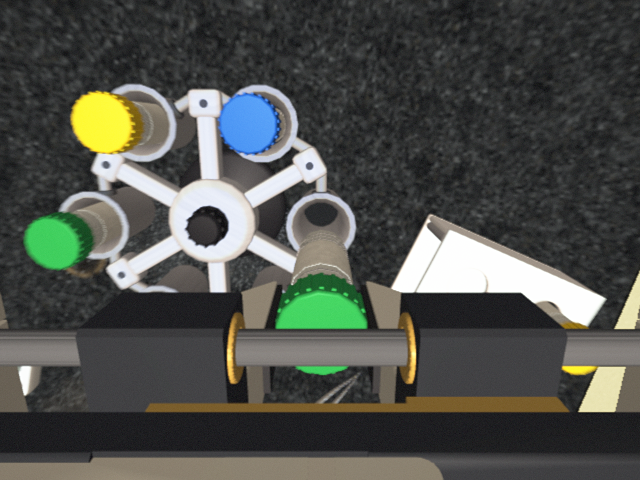

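Green 2 hangs straight over the empty bucket at (321,225), opposite green 1 at (60,240). Lower.

>>> carry_out([
  [1,0,0,20,0],
  [1,0,0,42,0],
  [1,0,0,64,0],
  [1,0,0,84,0],
  [1,0,0,98,0],
  [1,0,0,107,0],
  [1,0,0,110,0],
  [1,0,0,110,0],
  [1,0,0,110,0],
])

```text
time: 13.68
tool_pos: [567.4, -148.4, 109.1]
tcp_rot: [-3.138, 0.004, 0.191]
contact_force: [-0.2, 1.1, 11.8]
grip_width: 33.2
```

>>> carry_out([
  [0,0,0,0,0],
  [0,0,0,0,0],
  [0,0,0,0,0],
  [0,0,0,0,0],
  [0,0,0,-20,0],
  [0,0,0,-60,0],
  [0,0,0,-105,0],
  [0,0,0,-105,0],
])

```text
time: 14.68
tool_pos: [569.7, -149.4, 217.8]
tcp_rot: [3.141, -0.002, 0.191]
contact_force: [-0.1, -0.1, -0.0]
grip_width: 91.7
```

```bash
python3 - <<'E'
from plant import bot
import cv2
from h import *
c=bot.capture("wrist");cv2.imwrite(f"pics/w8.png",c["color"][:,:,::-1])
c=bot.capture("scene")
for o in caps(c,zr=(110,300)): print(*o)
E
python3 go.py 465.2 -264.3 200 -57.4
```

```text
blue [382. 215.] [631.  -94.3  17.4 137.8] [630.  -96.1 137.3] 234
blue [376. 282.] [ 464.8 -266.3   18.5  122. ] [ 463.6 -267.3  121.4] 322
yellow [348. 203.] [616.3 -10.5  19.1 137.7] [614.4 -13.1 137. ] 232
yellow [442. 295.] [ 518.9 -351.9   18.3  121.8] [ 518.1 -353.2  121.3] 446
green [308. 206.] [537.   17.9  19.8 137.9] [535.9  14.6 137.3] 190
green [376. 231.] [ 566.7 -149.9   17.7  138.1] [ 565.2 -150.4  137.4] 179
t 14.78 pos [ 567.7 -148.6  213.7] rpy [-179.8    0.3   10.9] w 91.9 F [-0.6  0.5 -0.7]
shift [-122.6   94.2   14. ] dist 155.0 spin 68.3 q6 0.99
```

View pics/w8.png

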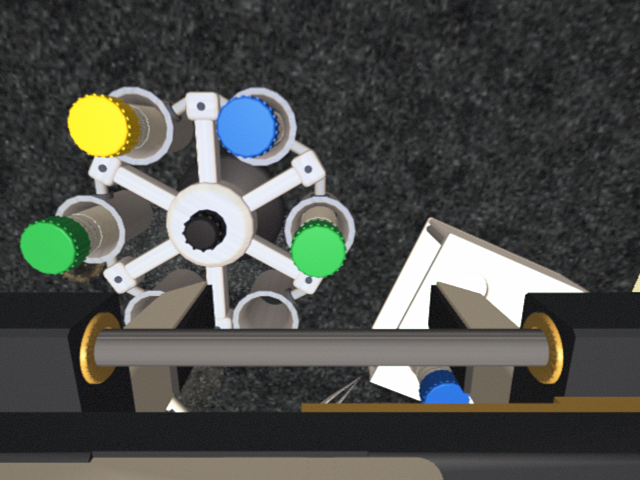

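Green 2 is seated (top ≈138). Next the blue tube in the rack.

>>> carry_out([
  [0,-20,16,0,10],
  [0,-45,35,0,20],
  [0,-75,58,5,30],
  [0,-100,77,10,40],
  [0,-123,94,14,50],
  [0,-123,94,14,60],
  [0,-123,94,14,68],
  [0,-123,94,30,68],
  [0,-123,94,30,68],
])

```text
time: 15.9
tool_pos: [463.3, -263.2, 181.5]
tcp_rot: [3.137, 0.01, -0.996]
contact_force: [-0.2, -0.1, 0.2]
grip_width: 91.9
```

```bash
python3 go.py 465.2 -264.5 93 -57.4
```

```text
t 15.9 pos [ 463.3 -263.2  181.5] rpy [179.7   0.6 -57.1] w 91.9 F [-0.2 -0.1  0.2]
shift [ 3.  -1.3 88.5] dist 89.0 spin 0.3 q6 1.91
```

>>> carry_out([
  [0,2,0,0,0],
  [0,2,0,25,0],
  [0,2,0,55,0],
  [0,2,0,80,0],
  [0,2,0,88,0],
  [0,2,0,88,0],
])

```text
time: 16.65
tool_pos: [463.7, -264.5, 93.6]
tcp_rot: [3.137, 0.01, -0.996]
contact_force: [-0.4, -0.2, -0.2]
grip_width: 91.9
```

```bash
python3 go.py 465.2 -264.5 93 -57.4
```

```text
t 16.65 pos [ 463.7 -264.5   93.6] rpy [179.7   0.6 -57.1] w 91.9 F [-0.4 -0.2 -0.2]
shift [ 0.9 -1.3  0.6] dist 2.0 spin 0.3 q6 1.91
```

>>> carry_out([
  [0,1,-1,1,0],
  [1,1,-1,1,0],
  [1,1,-1,1,0],
  [1,1,-1,1,0],
  [1,1,-1,1,0],
  [1,1,-1,1,0],
  [1,1,-1,1,0],
  [1,1,-1,1,0],
  [1,1,-1,1,0],
  [1,1,-1,1,0],
])

```text
time: 17.9
tool_pos: [465.1, -264.7, 92.6]
tcp_rot: [3.137, 0.01, -0.996]
contact_force: [0.7, -0.0, -0.0]
grip_width: 33.0
```

>>> carry_out([
  [1,0,0,-5,0],
  [1,0,0,-25,0],
  [1,0,0,-60,0],
  [1,0,0,-105,0],
  [1,0,0,-150,0],
  [1,0,0,-160,0],
  [1,0,0,-160,0],
  [1,0,0,-160,0],
])

```text
time: 18.9
tool_pos: [466.0, -265.2, 250.9]
tcp_rot: [3.136, 0.013, -0.996]
contact_force: [-0.3, -1.0, -1.1]
grip_width: 32.9
```

```bash
python3 - <<'E'
from plant import bot
import cv2
from h import *
c=bot.capture("wrist");cv2.imwrite(f"pics/w9.png",c["color"][:,:,::-1])
c=bot.capture("scene");cv2.imwrite(f"pics/s9.png",c["color"][:,:,::-1])
E
python3 go.py 472.7 -37.4 250 70.7
```

```text
t 19.0 pos [ 466.1 -265.3  251. ] rpy [179.7   0.8 -57.1] w 33.0 F [-0.6 -0.2 -0.9]
shift [-187.7 -129.5    2.7] dist 228.0 spin -127.8 q6 1.91
```

View pics/w9.png

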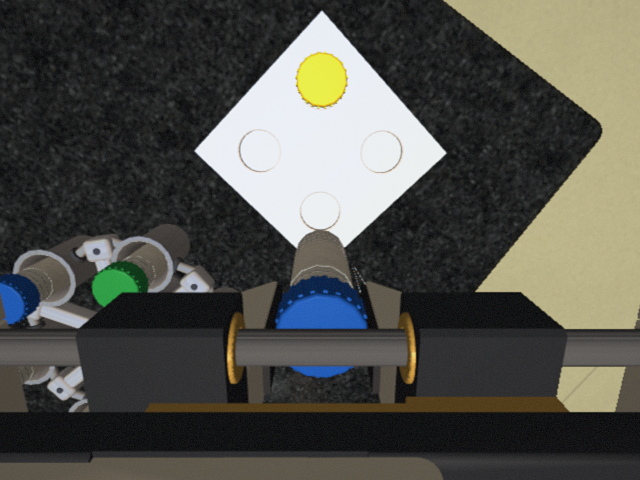

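View pics/s9.png

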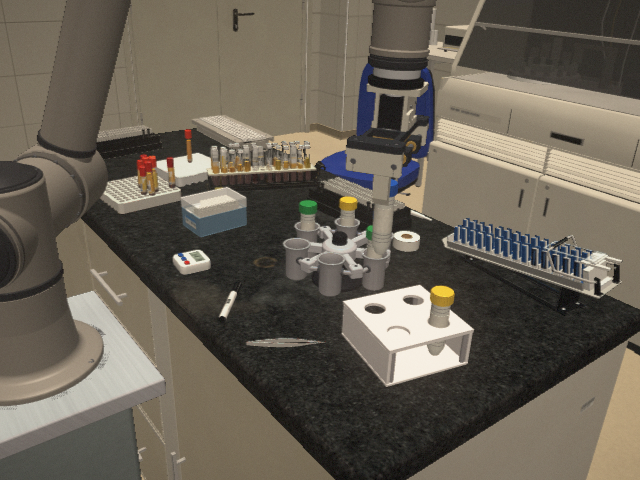

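>>> carry_out([
  [1,-25,-17,2,-10],
  [1,-55,-38,2,-20],
  [1,-90,-62,2,-30],
  [1,-125,-86,2,-40],
  [1,-155,-107,2,-50],
  [1,-180,-124,2,-60],
  [1,-188,-129,2,-70],
  [1,-188,-129,2,-80],
  [1,-188,-129,2,-90],
  [1,-188,-129,2,-100],
])

```text
time: 20.25
tool_pos: [471.7, -37.2, 249.8]
tcp_rot: [-3.126, 0.004, 0.755]
contact_force: [0.0, 0.5, -0.9]
grip_width: 33.0
```

```bash
python3 go.py 472.7 -37.4 215 70.7
```

```text
t 20.25 pos [471.7 -37.2 249.8] rpy [-179.1    0.3   43.3] w 33.0 F [ 0.   0.5 -0.9]
shift [ 0.7  1.3 34.8] dist 35.0 spin -27.4 q6 0.57
```

>>> carry_out([
  [1,1,1,0,-10],
  [1,1,1,10,-20],
  [1,1,1,25,-27],
  [1,1,1,35,-27],
  [1,1,1,35,-27],
  [1,1,1,35,-27],
])

```text
time: 21.0
tool_pos: [472.9, -37.0, 215.1]
tcp_rot: [-3.126, -0.003, 1.225]
contact_force: [-0.3, -0.5, -0.9]
grip_width: 32.6
```

```bash
python3 go.py 472.7 -37.4 110.5 70.7;  python3 - <<'E'
from plant import bot
import cv2
c=bot.capture("wrist");cv2.imwrite(f"pics/w10.png",c["color"][:,:,::-1])
E
```

```text
t 21.0 pos [472.9 -37.  215.1] rpy [-179.1   -0.2   70.2] w 32.6 F [-0.3 -0.5 -0.9]
shift [ -0.7   1.6 104.5] dist 105.0 spin -0.5 q6 0.1
```

View pics/w10.png

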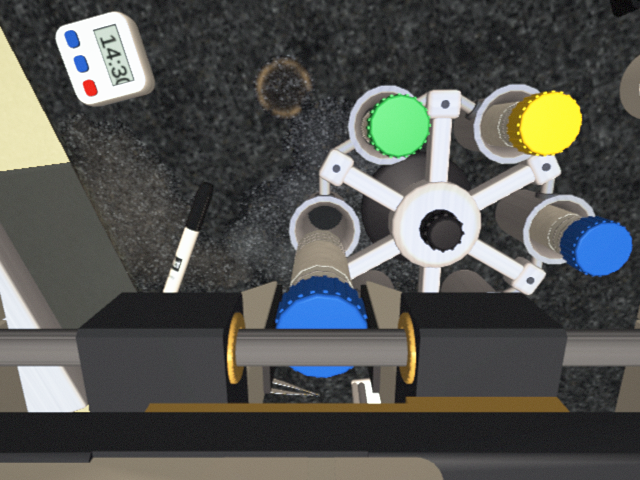

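>>> carry_out([
  [1,-1,0,20,0],
  [1,-1,1,42,0],
  [1,-1,1,62,0],
  [1,-1,1,80,0],
  [1,-1,2,94,0],
  [1,-1,2,102,0],
  [1,-1,2,104,0],
  [1,-1,2,104,0],
  [1,-1,2,104,0],
])

```text
time: 22.18
tool_pos: [473.4, -37.8, 111.6]
tcp_rot: [-3.127, -0.003, 1.225]
contact_force: [1.0, 0.0, -0.7]
grip_width: 33.0
```

>>> carry_out([
  [1,0,0,2,0],
  [1,0,0,2,0],
  [0,0,0,2,0],
  [0,0,0,2,0],
  [0,0,0,2,0],
  [0,0,0,2,0],
  [0,0,0,-20,0],
  [0,0,0,-60,0],
  [0,0,0,-105,0],
  [0,0,0,-105,0],
])

```text
time: 23.42
tool_pos: [476.6, -39.2, 219.9]
tcp_rot: [-3.134, -0.004, 1.226]
contact_force: [0.2, 0.6, 0.1]
grip_width: 91.4
```

```bash
python3 - <<'E'
from plant import bot
import cv2
from h import *
c=bot.capture("wrist");cv2.imwrite(f"pics/w11.png",c["color"][:,:,::-1])
c=bot.capture("scene")
for o in caps(c,zr=(110,300)): print(*o)
E
python3 go.py 520.3 -351 225 -57.4;python3 go.py 520.3 -351 225 122.6
```

```text
blue [382. 215.] [630.9 -93.8  18.2 137.7] [630.5 -95.9 137.2] 230
blue [296. 223.] [473.5 -36.6  21.1 137.8] [470.2 -40.3 137.3] 251
yellow [348. 203.] [614.3 -10.3  19.8 137.7] [614.9 -13.  137.1] 230
yellow [442. 295.] [ 518.8 -351.9   18.   121.9] [ 517.7 -352.7  121.4] 447
green [308. 206.] [537.2  17.   18.8 138.3] [535.8  13.9 137.4] 197
green [376. 230.] [ 566.4 -148.5   17.4  138.3] [ 565.4 -149.9  137.5] 144
t 23.52 pos [474.5 -38.7 216.5] rpy [-179.2   -0.2   70.2] w 92.0 F [-0.3  0.2  0.1]
shift [-278.4  148.7  -11.6] dist 316.0 spin 127.6 q6 0.1
t 23.52 pos [474.5 -38.7 216.5] rpy [-179.2   -0.2   70.2] w 92.0 F [-0.3  0.2  0.1]
shift [-278.4  148.7  -11.6] dist 316.0 spin -52.4 q6 0.1
```

View pics/w11.png

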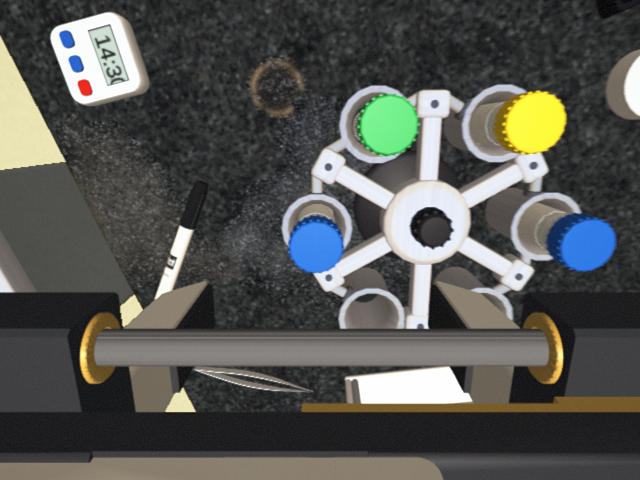

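>>> carry_out([
  [0,-45,24,-2,-10],
  [0,-95,50,-4,-20],
  [0,-145,77,-6,-30],
  [0,-195,104,-8,-40],
  [0,-245,130,-10,-50],
  [0,-278,149,-12,-60],
  [0,-278,149,-12,-60],
  [0,-278,149,-12,-60],
])

```text
time: 24.52
tool_pos: [520.3, -349.7, 223.8]
tcp_rot: [-3.137, -0.017, 2.271]
contact_force: [1.1, -0.0, 0.9]
grip_width: 91.9
```

```bash
python3 go.py 520.0 -351 93 130.7
```

```text
t 24.52 pos [ 520.3 -349.7  223.8] rpy [-179.8   -1.   130.1] w 91.9 F [ 1.1 -0.   0.9]
shift [ -3.1  -0.4 130.8] dist 131.0 spin -0.6 q6 -1.41
```

>>> carry_out([
  [0,-1,0,30,0],
  [0,-2,0,70,0],
  [0,-3,0,105,0],
  [0,-3,0,126,0],
  [0,-3,0,131,0],
  [0,-3,0,131,0],
  [0,-3,0,131,0],
])

```text
time: 25.4
tool_pos: [520.9, -350.8, 94.1]
tcp_rot: [-3.138, -0.015, 2.271]
contact_force: [-0.1, -0.1, 0.1]
grip_width: 91.8
```

```bash
python3 go.py 520.0 -351 93 130.7
```

```text
t 25.4 pos [ 520.9 -350.8   94.1] rpy [-179.8   -0.9  130.1] w 91.8 F [-0.1 -0.1  0.1]
shift [ 0.4 -0.9  1.2] dist 1.0 spin -0.6 q6 -1.41
```

>>> carry_out([
  [1,0,-1,1,0],
  [1,0,-1,1,0],
  [1,0,-1,1,0],
  [1,0,-1,1,0],
  [1,0,-1,1,0],
  [1,0,-1,1,0],
  [1,0,-1,1,0],
  [1,0,-1,1,0],
  [1,0,-1,1,0],
])

```text
time: 26.52
tool_pos: [520.2, -351.4, 93.1]
tcp_rot: [-3.138, -0.015, 2.271]
contact_force: [-0.0, 0.4, -0.7]
grip_width: 32.8
```

>>> carry_out([
  [1,0,0,-5,0],
  [1,0,0,-25,0],
  [1,0,0,-60,0],
  [1,0,0,-105,0],
  [1,0,0,-150,0],
  [1,0,0,-160,0],
  [1,0,0,-160,0],
  [1,0,0,-160,0],
])

```text
time: 27.52
tool_pos: [521.6, -352.3, 251.0]
tcp_rot: [-3.137, -0.019, 2.271]
contact_force: [0.2, -0.1, -0.9]
grip_width: 32.8
```

```bash
python3 go.py 488.4 -120.9 230 130.7
```

```text
t 27.52 pos [ 521.6 -352.3  251. ] rpy [-179.7   -1.1  130.1] w 32.8 F [ 0.2 -0.1 -0.9]
shift [197.9 123.8  24.2] dist 235.0 spin -0.6 q6 -1.42
```

>>> carry_out([
  [1,25,16,3,0],
  [1,65,40,8,0],
  [1,105,65,13,0],
  [1,145,90,18,0],
  [1,180,113,22,0],
  [1,198,124,24,0],
  [1,198,124,24,0],
  [1,198,124,24,0],
  [1,198,124,24,0],
])

```text
time: 28.65
tool_pos: [488.6, -121.9, 230.0]
tcp_rot: [-3.137, -0.019, 2.27]
contact_force: [-0.1, 0.9, -0.8]
grip_width: 33.0
```

```bash
python3 go.py 488.4 -120.9 110.5 130.7;  python3 - <<'E'
from plant import bot
import cv2
c=bot.capture("wrist");cv2.imwrite(f"pics/w12.png",c["color"][:,:,::-1])
E
```

```text
t 28.65 pos [ 488.6 -121.9  230. ] rpy [-179.7   -1.1  130. ] w 33.0 F [-0.1  0.9 -0.8]
shift [ -1.3   1.  119.5] dist 119.0 spin -0.7 q6 -1.1
```

View pics/w12.png

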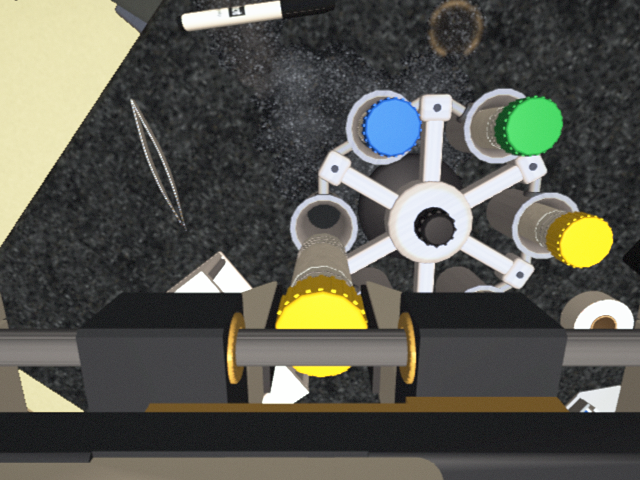

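Yellow 2 is over the last empty bucket (323,228), opposite yellow 1 (585,240). Lower.

>>> carry_out([
  [1,0,0,22,0],
  [1,0,0,46,0],
  [1,-1,1,68,0],
  [1,-1,1,88,0],
  [1,-1,1,104,0],
  [1,-1,1,114,0],
  [1,-1,1,119,0],
  [1,-1,1,119,0],
  [1,-1,1,119,0],
])

```text
time: 29.82
tool_pos: [488.5, -120.7, 111.6]
tcp_rot: [-3.137, -0.018, 2.27]
contact_force: [-0.6, 0.2, -1.1]
grip_width: 32.8
```

>>> carry_out([
  [1,0,0,2,0],
  [1,0,0,2,0],
  [0,0,0,2,0],
  [0,0,0,2,0],
  [0,0,0,2,0],
  [0,0,0,2,0],
  [0,0,0,-20,0],
  [0,0,0,-60,0],
  [0,0,0,-110,0],
  [0,0,0,-130,0],
])

```text
time: 31.08
tool_pos: [491.4, -122.5, 244.6]
tcp_rot: [-3.14, -0.014, 2.27]
contact_force: [-0.5, 0.7, -0.5]
grip_width: 91.5
```

```bash
python3 go.py 380 -330 260 130.7
```

```text
t 31.07 pos [ 491.4 -122.5  244.6] rpy [-179.9   -0.8  130. ] w 91.5 F [-0.5  0.7 -0.5]
shift [ -87.  -218.8  -16.2] dist 236.0 spin -0.7 q6 -1.1
```

Move the arm clear to check with the top camera.

>>> carry_out([
  [0,-20,-50,-5,0],
  [0,-42,-105,-10,0],
  [0,-64,-160,-16,0],
  [0,-87,-219,-16,0],
  [0,-87,-219,-16,0],
  [0,-87,-219,-16,0],
  [0,-87,-219,-16,0],
])

```text
time: 31.95
tool_pos: [380.5, -328.9, 259.8]
tcp_rot: [-3.14, -0.014, 2.272]
contact_force: [-0.1, 1.0, -0.1]
grip_width: 91.9
```

```bash
python3 - <<'E'
from plant import bot
import cv2
from h import *
for n in("top","scene"):
  c=bot.capture(n);cv2.imwrite(f"pics/{n}13.png",c["color"][:,:,::-1])
  print(n)
  for o in caps(c,zr=(110,300)): print(*o)
E
```

```text
top
blue [346. 212.] [633.5 -91.9  17.9 139. ] [633.1 -93.2 138.1] 165
blue [326. 277.] [473.  -36.8  17.5 138.9] [472.9 -36.9 138. ] 160
yellow [313. 219.] [617.9  -9.9  17.7 138.7] [617.3  -9.8 137.9] 176
yellow [360. 270.] [ 488.  -119.5   17.4  139.2] [ 489.2 -119.2  138.4] 174
green [370. 238.] [ 567.1 -147.6   17.4  138.7] [ 566.5 -147.2  138. ] 161
green [303. 251.] [538.1  17.8  17.  139.1] [537.8  17.8 138.1] 149
scene
blue [383. 215.] [ 534.5 -194.2  156.6  137.8] [628.6 -99.6 138.3] 201
blue [296. 223.] [472.1 -38.2  18.6 137.8] [470.7 -40.  137.2] 250
yellow [347. 203.] [615.4 -10.4  18.8 137.6] [614.3 -12.4 137.2] 216
yellow [331. 237.] [ 487.  -120.8   18.1  137.8] [ 485.6 -123.2  137.2] 306
green [307. 206.] [537.5  17.3  19.  137.9] [535.4  14.5 137.2] 179
green [379. 229.] [ 570.3 -149.7   18.3  138.5] [ 569.  -152.9  137.7] 77
```

View pics/top13.png

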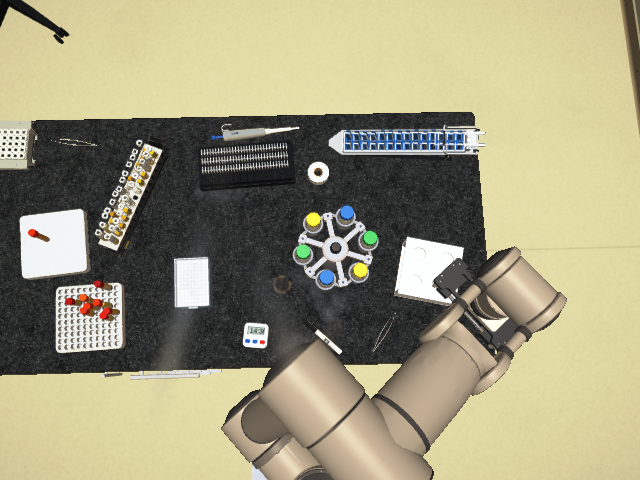

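View pics/scene13.png

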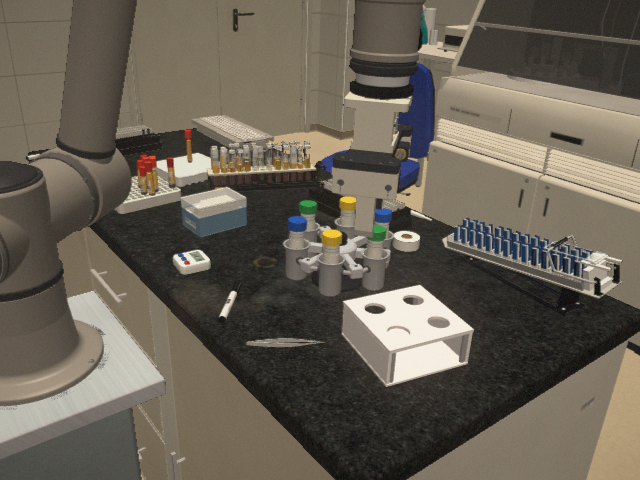

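All six caps stand at seated height (about 138 mm). In the top view the pairs are opposite each other: yellow (313,219)/(360,270), blue (346,212)/(326,277), green (370,238)/(303,251). The arm is clear of everything.

```bash
python3 -c "
from plant import bot
print(bot.close_job())"
```

```text
the job is handed in; nothing more can be done
None
```

The rotor is loaded and balanced by my checks, and I handed the job in at about 32 s of the 96 s allowed. No verdict was reported.

- **What I moved:** I moved the misplaced green tube to the neighbouring empty bucket. The rack's green and blue tubes then went opposite their twins, and the yellow one into the last empty bucket, opposite yellow 1. Each was held upright and let go at or within about 2 mm of the bucket floor.
- **Seating:** All six cap tops measure 137.6–139.2 mm above the worktop in both cameras, against 137 mm expected. All caps are within about 2.5 mm of their bucket axes. The one exception is the far blue cap in the last scene view: the gripper partly hid it and its circle fit was no good there, but the top view of it was clean.
- **Opposite pairs:** The twins' caps are about 165–171 mm apart; the limit for the tube tips is 158 mm.
- **Arm:** It ended empty, clear of the rotor and rack, with nothing touched.
- **Disagreements:**
  - The fingers read about 33 mm on the 36 mm caps, with no slip seen.
  - The tool tilted by up to about 1° in later moves, with no effect on seating.
  - The second green tube met the bucket floor with about 12 N before I let go.

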